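# Shift the polishing lathe into third gear

## Task

Put the polishing lathe into third gear for the next job: with the fingertips push its gear lever along the left leg of the H-shaped gate to the crossbar, across to the right leg, then forward (away from the robot) fully home in the slot marked with three dots. Only push the lever, gently - do not pinch it - leave it standing in third gear, and leave the things lying around the lathe where they are.

Things in the scene. Friction and masses are not known exactly. Their poses are not given: they have to be found in the camera images.
- polisher: grey bench polishing lathe, fixed to the table, base 200 mm deep, 355 mm wide. Origin at table height under the lever's pivot; x points forward (away from the robot, yaw within 0.35 rad), y left, z up. Round the origin stands the square gear housing, 160 x 160 mm, 103 mm high, its flat steel top the gate plate; motor and felt wheel lie to its right (-y), under 135 mm high.
- gate_centre (a point): middle of the crossbar of the H-shaped opening, on top of the gate plate, 103 mm above the table; axes as polisher. The H: two legs along x, centre lines at y = +22 and -22 mm, each reaching x = +-32 mm, joined only by a crossbar along y at x = 0; all 16 mm wide, solid plate between
- third_slot (a point): forward end of the right leg of the H, on top of the plate (32 mm forward and 22 mm right of the gate centre); axes as polisher. Black dots on the plate beyond each slot's end number it: one = left forward, two = left near, three = right forward, four = right near
- gear_knob (a point): centre of the lever's black knob: block 30 x 30 mm, 45 mm tall, on a 10 mm steel rod through the gate; axes z along the lever, x, y as the polisher's when upright. It is 175 mm from the pivot (15 mm above the polisher's origin), so 190 mm above the table when upright; moves 45 mm to each side, 55 mm fore and aft. Friction about 3 N at the knob, no spring: stays where left. Cannot be lifted
- gear_across (a joint): sideways tilt of the lever, rad; 0 = middle, positive = to the right (-y of the polisher); about -0.26 in the left leg, +0.26 in the right leg (play 0.04 either way). The plate stops it from moving across unless the lever is within about 0.04 of fore = 0. Starts in the left leg.
- gear_fore (a joint): fore-and-aft tilt of the lever, rad; 0 = at the crossbar, positive = forward (+x of the polisher); about +0.30 at the very end of a forward slot, -0.30 at the end of a near one. The ends are hard stops. Starts anywhere along the left leg.
- jaw_model_mid (a point): bystander, loose on the table: cream plaster jaw model with a row of teeth, 60 x 65 x 29 mm; the point is on its middle, 12 mm above its underside
- mixing_bowl_mid (a point): bystander, loose on the table: black rubber mixing bowl, 110 mm across, 60 mm high; the point is on its middle, 30 mm above its underside
- compound_bar_mid (a point): bystander, loose on the table: brown bar of polishing compound, 30 x 110 x 30 mm; the point is on its middle, 15 mm above its underside
- bur_block_mid (a point): bystander, loose on the table: aluminium block 50 x 90 x 25 mm with eight small burs standing in it, 52 mm high over all; the point is on its middle, 12.5 mm above its underside
- spray_bottle_mid (a point): bystander, loose on the table: white bottle, 52 mm across, 150 mm high; the point is on its middle, 75 mm above its underside
- wax_knife_mid (a point): bystander, loose on the table: plaster spatula, 170 mm long, wooden handle and flat 65 mm wide steel blade, lying flat; the point is on its middle, 10 mm above its underside

How it is judged (in metres and radians):
On the way, in this order (a step that is already met when the one before it is completed fails the run):
1. the lever has come across the crossbar to the right leg (value of joint gear_across above 0.18 rad and value of joint gear_fore between -0.15 and 0.15 rad), for 0.05 s.
2. the lever is pushed forward, home in the third slot (value of joint gear_across above 0.18 rad and value of joint gear_fore above 0.25 rad), for 0.2 s.
At the end, for the whole second after the job is handed in: the lever stands still in the right leg of the gate (sideways tilt above 0.18 rad) and within about 8 mm of the forward end, measured at the knob (fore tilt above 0.25 of about 0.30 rad), and every bystander is within 30 mm of where it began (all of step 2 and velocity of joint gear_fore between -0.05 and 0.05 rad/s and distance of each of jaw_model_mid, mixing_bowl_mid, compound_bar_mid, bur_block_mid, spray_bottle_mid, wax_knife_mid from where it was at the start of the episode below 0.03 m); the robot touches nothing.
It fails at once if the lever (or the lathe) is pinched or pushed with more than 35 N (contact force between the fingers and polisher above 35 N).
It fails at once if a bystander is lifted or pushed more than 30 mm (distance of any of jaw_model_mid, mixing_bowl_mid, compound_bar_mid, bur_block_mid, spray_bottle_mid, wax_knife_mid from where it was at the start of the episode above 0.03 m).
It also fails if it takes over 48 s, if anything falls off the work surface, if the arm or the gripper's body presses on something with over 40 N, if the wrist force passes 120 N, or if a joint passes its speed limit or range.

## Robot

A 6-joint arm with a two-finger parallel gripper is mounted at the origin on the work surface. World frame = base frame: x ahead of the robot, y to its left, z up, the work surface at z = 0. Lengths are in mm, angles in rad, forces in N, time in s.
With the tool pointing down it reaches from about 300 to 775 mm from the base axis. Payload 14.6 kg.
Tool frame: the origin (TCP) lies on the mounting face of the last link; the fingertips stand 199 mm ahead of it and the grasp point (between the pads) lies 180 mm ahead of it; z points along the fingers, y is the line along which they close (so a half turn about z gives the same grasp; the last joint's range is limited). The gripper opens to 94 mm and grips with 3 to 60 N. Pads are 16 mm wide; open, the fingers measure 119 mm over their backs; the gripper's body (75 mm by 177 mm) begins 78 mm behind the grasp point.
Start: joints at [-1.281, 0.3, 1.521, -0, 1.321, -0.067], TCP at [192.096, -515.354, 404.646] pointing down, gripper open.
Joint ranges: [-3.03, 3.03], [-0.79, 2.21], [0.23, 2.52], [-1.04, 4.18], [0, 3.07], [-2.55, 2.55]. Speed limits (rad/s): [2.22, 2.22, 2.57, 3.14, 3.14, 3.14].

## Interface

Orientations are given as [roll, pitch, yaw] about the fixed x, y, z axes, in that order (R = Rz(yaw) Ry(pitch) Rx(roll)).
In Python, from cell import manip gives the robot as it stands. The module is installed in compiled form; this text tells all that it offers.
- The arm moves only by the shell command python3 -m creep 'ROWS' [FORCE]. ROWS is a JSON object of lists of equal length, an entry for each row: "slide": the shift along the world's x, y, z in cm, a list of three; "turn": the turn about the world's z in rad; "claw": the opening, from 0 (shut) to 1 (fully open). A call has 1 to 8 rows; each row shifts and turns the commanded pose from where the row before left it; what a row does not reach is not made up. A row lasts 1/8 s, in which the tool goes at most 62.5 mm and 10.7 degrees, less where a joint would pass 70% of its speed; a pose out of reach is approached as far as the arm can. A call with a gripper value outside its range is refused whole. The fingers move at their own pace and stop on an object; FORCE is the grip in N (left out, the last holds). Time passes only in rows, so rows that do not move let the fingers close. It gives the time, the measured TCP pose, the force, the opening and the grip force at its end, in the units of the state.
- manip.read_state(): the state, without advancing time (a new reading comes with each control period).
- manip.camera(name): name is "scene" or "side" or "wrist"; returns (picture, depth): 420x560x3 uint8, red, green, blue; 420x560 float32, mm along the optical axis (not along the pixel's ray), 0 where there is no reading.
- manip.calibration(name): a dict with "intrinsics" (3x3 intrinsics, pixels), "pose" (4x4, takes a point from camera to world coordinates). Camera axes: x right, y up, looking along -z (the intrinsics and any distortion apply to the point x, -y, -z); pixel columns grow to the right and rows downward; lengths in mm; the calibration is good to about 2 mm. A picture is of the moment at which its call begins: read the wrist's pose just before it. calibration takes no time and is no camera call; for the wrist camera it gives the pose at the moment of the call.
- manip.sign_off(): hands the job in; it is judged then, once.
Trained networks look in the newest picture that a camera, given by its name, has taken for a name from the list of things; names that differ only in an ending like _2 or _b are one class to them, and where a whole thing is asked for, a point or a joint stands for the part that bears it (a point fixed in the world has none). Each returns a list of dicts, best first, with "score" (0 to 1); they miss things now and then, are a little off and sometimes report something else, mostly with a low value. They report only what shows in the picture. A call takes as long as a camera call.
- manip.cut_out(query, camera): "mask" (420x560 bool, what is visible of it) and "position" ([column, row] in pixels, amid what is visible of it).
The state is a dict: "clock": time; "joints": joint angles; "qd": joint speeds; "effort": joint torques, N m; "eef_pos": TCP position; "eef_rot": TCP orientation; "wrist_force": force on the tool from outside, world axes, zero at the start; "moment": the same for the moment, N m; "finger_gap": finger opening in mm; "finger_force": force on a finger pad.
Only numpy, scipy, OpenCV 4.12 (cv2) and the standard library are available. Lean on these libraries where they do the work, as an engineer would, in place of code of your own. Each camera call takes 0.05 s, during which the arm holds its last target. There are 200 camera calls.

## Working session

There is one attempt and no reset: what is moved stays moved. The work goes in short steps, Python scripts to look and compute and a shell command to move; the robot and the scene stay as the last step left them, time stands still between calls to the robot, and variables do not carry over. Pictures are saved under pics/ and viewed, at most 10 in all, crops included, and the job is handed in when it is done.

```bash
mkdir -p pics; cat > h.py <<'E'
import numpy as np, cv2
from cell import manip
def world(cam, uv, d, cal=None):
    c=cal or manip.calibration(cam); K=np.array(c["intrinsics"]); T=np.array(c["pose"])
    uv=np.atleast_2d(uv).astype(float); d=np.atleast_1d(d)
    x=(uv[:,0]-K[0,2])/K[0,0]*d; y=(uv[:,1]-K[1,2])/K[1,1]*d
    return (T@np.stack([x,-y,-d,np.ones_like(d)]))[:3].T
def maskpts(cam,m,dep):
    r,c=np.nonzero(m&(dep>0)); return world(cam,np.stack([c,r],1),dep[r,c])
E
python3 - <<'E'
from h import *
ims=[]
for cam in ["scene","side"]:
    im,d=manip.camera(cam); ims.append(im)
    cv2.imwrite(f"pics/{cam}0.png",im[:,:,::-1]); np.save(f"{cam}.npy",d)
    print(cam,list(manip.calibration(cam)))
    for q in ["gear_knob","polisher","spray_bottle_mid","mixing_bowl_mid","jaw_model_mid","compound_bar_mid","bur_block_mid","wax_knife_mid"]:
        for r in manip.cut_out(q,cam)[:1]:
            P=maskpts(cam,r["mask"],d)
            if len(P): print(q,round(r["score"],2),np.round(r["position"]),"med",np.median(P,0).round(),"lo",np.percentile(P,3,0).round(),"hi",np.percentile(P,97,0).round())
print(manip.read_state())
E
```

```text
scene ['intrinsics', 'pose']
gear_knob 0.63 [271. 176.] med [533. 118. 178.] lo [512. 107.  92.] hi [551. 141. 203.]
polisher 0.71 [264. 248.] med [627. -29.  98.] lo [ 506. -192.   11.] hi [694. 166. 132.]
spray_bottle_mid 0.56 [329. 225.] med [725. 115.  76.] lo [700. 106.   8.] hi [744. 135. 148.]
mixing_bowl_mid 0.81 [335. 189.] med [645. 320.  39.] lo [604. 243.   3.] hi [701. 346.  61.]
compound_bar_mid 0.73 [232. 220.] med [445.  68.  28.] lo [417.  26.  -1.] hi [503. 132.  89.]
bur_block_mid 0.56 [281. 172.] med [471. 312.  24.] lo [442. 275.   6.] hi [486. 358.  50.]
wax_knife_mid 0.62 [319. 286.] med [767. -18.   3.] lo [ 727. -123.   -1.] hi [789.  36.  19.]
side ['intrinsics', 'pose']
gear_knob 0.82 [292. 230.] med [522. 141. 193.] lo [507. 103. 102.] hi [550. 150. 204.]
polisher 0.82 [291. 239.] med [568.  90. 100.] lo [ 480. -167.   10.] hi [654. 190. 133.]
spray_bottle_mid 0.88 [220. 235.] med [709. 149.  80.] lo [695. 127.  10.] hi [731. 160. 149.]
mixing_bowl_mid 0.76 [205. 295.] med [666. 285.  32.] lo [604. 250.   3.] hi [701. 347.  60.]
jaw_model_mid 0.75 [265. 31
[... 327 characters left out ...]
hi [791.  37.  20.]
{'clock': 0.9, 'joints': array([-1.28059465e+00,  2.99844944e-01,  1.52098226e+00,  1.76212756e-05,
        1.32068703e+00, -6.65778435e-02]), 'qd': array([ 0.00112612, -0.0003813 , -0.00114258, -0.00404166,  0.00093815,
       -0.00076548]), 'effort': array([-3.30557705e-03, -5.31659675e+01, -3.52919090e+01,  7.07632257e-02,
        2.12987460e-02,  3.61643174e-05]), 'eef_pos': array([ 192.09805865, -515.34795214,  404.68330669]), 'eef_rot': array([ 3.14151328e+00, -1.18185769e-05,  3.56775164e-01]), 'wrist_force': array([-0.41762665, -0.19518593,  0.08222554]), 'moment': array([ 0.04919356, -0.00021737, -0.00448074]), 'finger_force': 0.0, 'finger_gap': 93.4442229594783}
```

```bash
python3 - <<'E'
from h import *
A=[]
for cam in ["scene","side"]:
    d=np.load(cam+".npy"); P=maskpts(cam,d>0,d)
    s=(P[:,2]>98)&(P[:,2]<108)&(P[:,0]>440)&(P[:,0]<720)&(P[:,1]>0)&(P[:,1]<220)
    Q=P[s]; print(cam,len(Q),np.median(Q,0).round(1)); A.append(Q)
    print(cv2.minAreaRect(Q[:,:2].astype(np.float32)))
    k=P[(P[:,2]>150)&(P[:,0]>480)&(P[:,0]<590)&(P[:,1]>60)&(P[:,1]<190)]
    print("knob",len(k),k.min(0).round(),k.max(0).round(),k[k[:,2]>198].mean(0).round(1))
Q=np.vstack(A); np.save("plate.npy",Q)
# top-down occupancy plot
img=np.full((600,600,3),255,np.uint8)
for a,col in zip(A,[(255,0,0),(0,0,255)]):
    for x,y,z in a:
        r,c=int((720-x)*2),int((250-y)*2)
        if 0<=r<600 and 0<=c<600: cv2.circle(img,(c,r),1,col,-1)
sc=cv2.imread("pics/side0.png")[150:360,180:420]
sc=cv2.resize(sc,None,fx=1.6,fy=1.6,interpolation=3); 
out=np.full((600,800,3),255,np.uint8); out[:400,:400]=cv2.resize(img,(400,400)); out[:sc.shape[0],400:400+sc.shape[1]]=sc
s2=cv2.imread("pics/scene0.png")[140:320,190:390]; s2=cv2.resize(s2,None,fx=1.3,fy=1.3); out[345:345+s2.shape[0],420:420+s2.shape[1]]=s2
cv2.imwrite("pics/top.png",out)
E
```

```text
scene 2285 [577.6  90.1 102.2]
((606.4137573242188, 91.26860046386719), (229.28707885742188, 188.5204620361328), 10.691997528076172)
knob 256 [508. 106. 151.] [545. 148. 206.] [522.9 128.3 201. ]
side 3134 [580.  110.7 102.5]
((611.540771484375, 94.77007293701172), (235.82054138183594, 187.0981903076172), 10.677950859069824)
knob 277 [505. 119. 157.] [540. 152. 205.] [521.3 135.  201.2]
```

View pics/top.png

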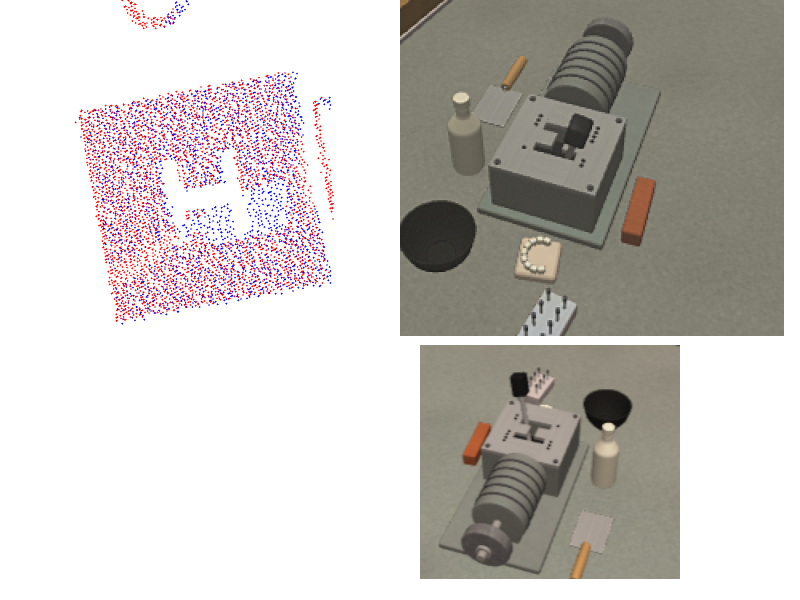

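The plot and crops show the plate clearly, with yaw near +0.186 (forward tilts left). The lever stands in the near-left slot (two dots). The compound bar lies near-right of the housing, and the jaw model and bowl lie to its left.

```bash
cat >> h.py <<'E'
def fit_plate(Q):
    g=np.zeros((400,400),np.uint8); g[((720-Q[:,0])).astype(int).clip(0,399),(250-Q[:,1]).astype(int).clip(0,399)]=255
    g=cv2.morphologyEx(g,cv2.MORPH_CLOSE,np.ones((7,7))); g=cv2.morphologyEx(g,cv2.MORPH_OPEN,np.ones((15,15)))
    c=max(cv2.findContours(g,0,1)[0],key=cv2.contourArea); (u,v),s,a=cv2.minAreaRect(c)
    b=(a+45)%90-45
    return np.array([720-v-.5,250-u-.5]),s,b
E
python3 - <<'E'
from h import *
o,s,a=fit_plate(np.load("plate.npy")); print(o,s,a)
yaw=.186; f=np.array([np.cos(yaw),np.sin(yaw)]); l=np.array([-f[1],f[0]])
for cam in ["scene","side"]:
    d=np.load(cam+".npy"); P=maskpts(cam,d>0,d)
    k=P[(P[:,2]>165)&(P[:,0]>480)&(P[:,0]<590)&(P[:,1]>60)&(P[:,1]<190)]
    L=np.c_[(k[:,:2]-o)@f,(k[:,:2]-o)@l]; t=k[:,2]>197
    print(cam,L.min(0),L.max(0),L[t].min(0),L[t].max(0),L[t].mean(0))
for n,(x,y) in dict(behind=(-95,42)).items(): print(n,o+x*f+y*l)
E
```

```text
[571.91360474  96.42581177] (163.57374572753906, 164.68850708007812) -10.388862609863281
scene [-58.22355105  19.07558765] [-22.46593063  58.95798177] [-58.22355105  28.90966884] [-28.81297769  56.76832982] [-42.24108229  40.06274547]
side [-58.61043558  33.33703252] [-22.66296736  63.06002057] [-58.31535703  33.33703252] [-29.47569247  63.06002057] [-42.96004289  48.04164599]
behind [470.78514867 120.13309702]
```

```bash
python3 -m creep '{"slide":[[0,0,3],[1,5,3],[2,6,0],[2,6,0],[2,6,0],[2,6,0],[2,6,0],[2,6,0]],"turn":[-0.085,-0.085,0,0,0,0,0,0],"claw":[0,0,0,0,0,0,0,0]}' 5
```

```text
clock: 1.9
eef_pos: [320.6, -107.6, 465.0]
eef_rot: [3.141, -0.001, 0.186]
wrist_force: [1.7, -1.0, 0.0]
finger_gap: 17.3
finger_force: 0.0
```

```bash
python3 -m creep '{"slide":[[3,5,0],[3,5,0],[3,5,0],[3,5,0],[3,2.7,0],[0,0,0]],"turn":[0,0,0,0,0,0],"claw":[0,0,0,0,0,0]}'; python3 - <<'E'
from h import *
cal=manip.calibration("wrist"); im,d=manip.camera("wrist"); cv2.imwrite("pics/w1.png",im[:,:,::-1])
m=d>0; r,c=np.nonzero(m); P=world("wrist",np.stack([c,r],1),d[r,c],cal)
s=(P[:,2]>97)&(P[:,2]<109)&(P[:,0]>460)&(P[:,0]<700)&(P[:,1]>0)&(P[:,1]<220)
print(s.sum(),np.median(P[s],0)); np.save("pw.npy",P[s])
if s.sum()>500: print(fit_plate(P[s]),fit_plate(np.vstack([P[s],np.load("plate.npy")])))
E
```

```text
clock: 2.65
eef_pos: [471.7, 118.9, 463.8]
eef_rot: [-3.141, 0.001, 0.189]
wrist_force: [-0.3, 0.5, 0.1]
finger_gap: 0.5
finger_force: 0.0
28333 [585.60002658  86.20759824 103.40993943]
(array([569.34719849,  94.15983582]), (150.97763061523438, 161.13796997070312), -10.684913635253906) (array([572.00228882,  95.94207764]), (163.57374572753906, 165.672119140625), -10.388862609863281)
```

View pics/w1.png

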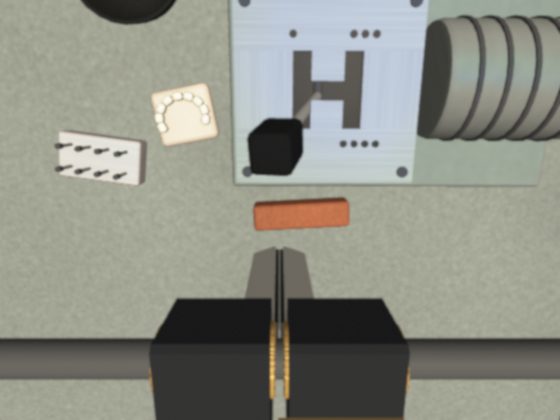

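The wrist view shows the H with its left leg at column 302, its right leg at column 354 and its centre near (328, 90). The knob is at (275, 146), and the shut fingers point at it from below.

```bash
python3 - <<'E'
from h import *
c=manip.calibration("wrist"); K=np.array(c["intrinsics"]); T=np.array(c["pose"])
def ray(u,v,z):
    d=T[:3,:3]@np.array([(u-K[0,2])/K[0,0],-(v-K[1,2])/K[1,1],-1]); return T[:3,3]+d*(z-T[2,3])/d[2]
g=ray(328,90,103)[:2]; yaw=.187; f=np.array([np.cos(yaw),np.sin(yaw)]); l=np.array([-f[1],f[0]])
print("centre",g, "right leg ends",[ray(354,v,103).round(1) for v in (52,128)])
e=manip.read_state()["eef_pos"][:2]
for o in (g,np.array([571.5,95.8])): print("tool in polisher",(e-o)@f,(e-o)@l)
print(f,l)
E
```

```text
centre [573.52578406  93.46605749] right leg ends [array([607.4,  78.6, 103. ]), array([546.6,  63.9, 103. ])]
tool in polisher -96.25457586143227 43.103550772538526
tool in polisher -94.69801653135265 40.43367966333133
[0.98256639 0.18591204] [-0.18591204  0.98256639]
```

```bash
python3 -m creep '{"slide":[[0,0,-4],[0,0,-4],[1.47,0.28,0],[0.98,0.19,0],[0.79,0.15,0],[0.79,0.15,0],[0.79,0.15,0],[0,0,0]],"turn":[0,0,0,0,0,0,0,0],"claw":[0,0,0,0,0,0,0,0]}'; python3 -m creep '{"slide":[[0.79,0.15,0],[0.79,0.15,0],[0.49,0.09,0],[0,0,0]],"turn":[0,0,0,0],"claw":[0,0,0,0]}'
cat >> h.py <<'E'
def look(name,o=np.array([572.5,94.8]),yaw=.187):
    f=np.array([np.cos(yaw),np.sin(yaw)]); l=np.array([-f[1],f[0]])
    S=manip.read_state(); e=S["eef_pos"]; print("tool",((e[:2]-o)@f).round(1),((e[:2]-o)@l).round(1),e[2].round(1),"F",S["wrist_force"].round(1),S["clock"])
    for cam in ["scene","side","wrist"]:
        cal=manip.calibration(cam); im,d=manip.camera(cam); cv2.imwrite(f"pics/{name}_{cam}.png",im[:,:,::-1])
        for r in manip.cut_out("gear_knob",cam)[:1]:
            R,C=np.nonzero(r["mask"]&(d>0)); 
            if len(R)==0: continue
            P=world(cam,np.stack([C,R],1),d[R,C],cal); L=np.c_[(P[:,:2]-o)@f,(P[:,:2]-o)@l,P[:,2]]
            L=L[(L[:,2]>168)&(L[:,2]<220)]
            if len(L): t=L[L[:,2]>L[:,2].max()-12]; print(cam,round(r["score"],2),"top fore/left",t.mean(0).round(1),"range",np.percentile(L,3,axis=0).round(),np.percentile(L,97,axis=0).round())
E
python3 -c "
from h import *
look('a')"
```

```text
clock: 3.7
eef_pos: [519.2, 126.7, 384.6]
eef_rot: [3.142, -0.0, 0.187]
wrist_force: [-2.8, 0.2, 1.3]
finger_gap: 0.4
finger_force: 1.1
clock: 4.2
eef_pos: [539.9, 130.5, 384.4]
eef_rot: [-3.142, 0.0, 0.187]
wrist_force: [-2.7, 0.7, 1.3]
finger_gap: 0.5
finger_force: 0.9
tool -25.4 41.2 384.4 F [-2.7  0.7  1.3] 4.2
scene 0.61 top fore/left [ -0.5  41.8 204.2] range [-15.  26. 171.] [ 13.  57. 209.]
side 0.66 top fore/left [ -1.3  58.2 203.1] range [-15.  45. 170.] [ 12.  65. 207.]
wrist 0.9 top fore/left [  1.9  47.4 205.9] range [-12.  28. 175.] [ 15.  61. 209.]
```

```bash
python3 -m creep '{"slide":[[-1.47,-0.28,0],[-0.5,2.65,0],[-0.5,2.66,0],[1.97,0.37,0],[1.96,0.37,0],[0.28,-1.47,0],[0.15,-0.79,0],[0,0,0]],"turn":[0,0,0,0,0,0,0,0],"claw":[0,0,0,0,0,0,0,0]}'; python3 -m creep '{"slide":[[0.15,-0.79,0],[0.15,-0.79,0],[0.15,-0.79,0],[0.15,-0.79,0],[0,0,0]],"turn":[0,0,0,0,0],"claw":[0,0,0,0,0]}'
python3 -c "
from h import *
look('b')"
```

```text
clock: 5.5
eef_pos: [558.2, 164.9, 385.0]
eef_rot: [-3.141, -0.0, 0.186]
wrist_force: [0.2, 1.4, -0.2]
finger_gap: 0.9
finger_force: 0.9
clock: 6.12
eef_pos: [564.6, 133.3, 384.5]
eef_rot: [3.141, 0.0, 0.186]
wrist_force: [-0.2, 1.8, 1.1]
finger_gap: 0.7
finger_force: 0.9
tool -0.6 39.3 384.5 F [-0.2  1.8  1.1] 6.125
scene 0.75 top fore/left [ -1.3   4.6 209.5] range [-14.  -6. 172.] [ 13.  19. 213.]
side 0.79 top fore/left [-11.2  16.6 209.9] range [-16.   7. 173.] [ -6.  29. 213.]
```

```bash
python3 -m creep '{"slide":[[0.15,-0.79,0],[0.15,-0.79,0],[0.15,-0.79,0],[0.15,-0.79,0],[0.15,-0.79,0],[0,0,0]],"turn":[0,0,0,0,0,0],"claw":[0,0,0,0,0,0]}'; python3 -m creep '{"slide":[[0.07,-0.39,0],[0.07,-0.39,0],[0.07,-0.39,0],[0.07,-0.39,0],[0,0,0]],"turn":[0,0,0,0,0],"claw":[0,0,0,0,0]}'
python3 -c "
from h import *
look('c')"
```

```text
clock: 7.18
eef_pos: [572.1, 93.8, 384.4]
eef_rot: [3.141, 0.001, 0.186]
wrist_force: [0.8, 1.5, 0.4]
finger_gap: 0.3
finger_force: 0.6
clock: 7.8
eef_pos: [574.8, 78.6, 384.7]
eef_rot: [3.141, -0.0, 0.186]
wrist_force: [-0.4, 1.0, -0.4]
finger_gap: 0.4
finger_force: 0.9
tool -0.7 -16.4 384.7 F [-0.4  1.  -0.4] 7.8
scene 0.72 top fore/left [ -0.7 -46.4 205.4] range [-14. -60. 171.] [ 13. -32. 209.]
side 0.81 top fore/left [-11.  -39.7 204.7] range [-16. -52. 171.] [  4. -20. 208.]
wrist 0.58 top fore/left [  4.2 -39.8 208.5] range [ -5. -58. 173.] [ 15. -26. 210.]
```

```bash
python3 -m creep '{"slide":[[0.04,-0.2,0],[0.04,-0.2,0],[0.02,-0.1,0],[0,0,0]],"turn":[0,0,0,0],"claw":[0,0,0,0]}'
python3 -c "
from h import *
look('d')"
```

```text
clock: 8.6
eef_pos: [575.8, 73.8, 384.6]
eef_rot: [3.142, 0.0, 0.187]
wrist_force: [0.2, 1.3, 0.6]
finger_gap: 0.4
finger_force: 1.0
tool -0.7 -21.2 384.6 F [0.2 1.3 0.6] 8.6
scene 0.78 top fore/left [ -0.9 -53.1 203.2] range [-14. -64. 171.] [ 13. -41. 208.]
side 0.6 top fore/left [-10.4 -43.7 203.7] range [-16. -57. 170.] [ 10. -24. 207.]
```

```bash
python3 -m creep '{"slide":[[-0.28,1.47,0],[-2.21,-0.42,0],[-2.21,-0.42,0],[0.35,-1.87,0],[0.35,-1.87,0],[0.98,0.19,0],[0.79,0.15,0],[0,0,0]],"turn":[0,0,0,0,0,0,0,0],"claw":[0,0,0,0,0,0,0,0]}'; python3 -m creep '{"slide":[[0.79,0.15,0],[0.79,0.15,0],[0,0,0]],"turn":[0,0,0],"claw":[0,0,0]}'
python3 -c "
from h import *
look('e')"
```

```text
clock: 9.9
eef_pos: [554.1, 46.5, 384.2]
eef_rot: [-3.141, 0.001, 0.187]
wrist_force: [0.2, -0.9, -0.4]
finger_gap: 0.7
finger_force: 0.0
clock: 10.28
eef_pos: [569.7, 49.4, 384.5]
eef_rot: [-3.142, 0.0, 0.187]
wrist_force: [-2.6, -0.5, 1.4]
finger_gap: 0.2
finger_force: 0.9
tool -11.2 -44.1 384.5 F [-2.6 -0.5  1.4] 10.275
scene 0.6 top fore/left [ 14.6 -51.2 203.5] range [ -0. -64. 170.] [ 27. -39. 208.]
side 0.85 top fore/left [ 14.9 -37.1 204.3] range [ -2. -46. 169.] [ 27. -24. 208.]
wrist 0.65 top fore/left [ 16.8 -48.9 205. ] range [  3. -63. 176.] [ 30. -29. 209.]
```

The lever is moving up the right leg at low force, so I'll go on towards the end.

```bash
python3 -m creep '{"slide":[[0.79,0.15,0],[0.79,0.15,0],[0.79,0.15,0],[0.49,0.09,0],[0,0,0]],"turn":[0,0,0,0,0],"claw":[0,0,0,0,0]}'; python3 -m creep '{"slide":[[0.2,0.04,0],[0.2,0.04,0],[0,0,0]],"turn":[0,0,0],"claw":[0,0,0]}'
python3 -c "
from h import *
look('f')"
```

```text
clock: 11.2
eef_pos: [598.2, 54.7, 384.5]
eef_rot: [3.142, -0.0, 0.187]
wrist_force: [-1.8, 0.0, -1.3]
finger_gap: 0.4
finger_force: 0.8
clock: 11.58
eef_pos: [601.9, 55.4, 384.7]
eef_rot: [3.141, -0.0, 0.187]
wrist_force: [-3.0, -0.7, 0.0]
finger_gap: 0.4
finger_force: 1.1
tool 21.6 -44.2 384.7 F [-3.  -0.7  0. ] 11.575
scene 0.82 top fore/left [ 46.2 -49.9 198.5] range [ 32. -62. 171.] [ 60. -38. 204.]
side 0.74 top fore/left [ 47.2 -37.3 199.4] range [ 28. -50. 169.] [ 59. -24. 203.]
wrist 0.85 top fore/left [ 49.8 -47.3 200. ] range [ 36. -61. 176.] [ 63. -28. 204.]
```

```bash
for i in 1; do python3 -m creep '{"slide":[[0.15,0.03,0],[0.15,0.03,0],[0,0,0]],"turn":[0,0,0],"claw":[0,0,0]}'; python3 -m creep '{"slide":[[0.1,0.02,0],[0.1,0.02,0],[0,0,0]],"turn":[0,0,0],"claw":[0,0,0]}'; done
python3 -c "
from h import *
look('g')"
```

```text
clock: 12.25
eef_pos: [605.0, 56.0, 384.6]
eef_rot: [3.142, -0.0, 0.187]
wrist_force: [-2.8, -0.2, -1.3]
finger_gap: 0.4
finger_force: 1.0
clock: 12.62
eef_pos: [606.9, 56.4, 384.6]
eef_rot: [-3.142, 0.0, 0.187]
wrist_force: [-3.1, -0.5, -1.2]
finger_gap: 0.8
finger_force: 1.1
tool 26.7 -44.1 384.6 F [-3.1 -0.5 -1.2] 12.625
scene 0.62 top fore/left [ 51.4 -49.4 197.2] range [ 37. -63. 170.] [ 65. -37. 202.]
side 0.61 top fore/left [ 52.1 -37.6 197.8] range [ 32. -51. 169.] [ 64. -24. 202.]
wrist 0.84 top fore/left [ 54.6 -46.7 198.9] range [ 41. -61. 177.] [ 68. -28. 203.]
```

```bash
python3 -m creep '{"slide":[[0.1,0.02,0],[0.05,0.01,0],[0,0,0]],"turn":[0,0,0],"claw":[0,0,0]}'; python3 -m creep '{"slide":[[0.05,0.01,0],[0,0,0]],"turn":[0,0],"claw":[0,0]}'
```

```text
clock: 13.3
eef_pos: [608.3, 56.7, 384.5]
eef_rot: [-3.142, 0.001, 0.187]
wrist_force: [-4.8, -0.1, -1.2]
finger_gap: 0.7
finger_force: 2.3
clock: 13.55
eef_pos: [608.8, 56.7, 384.4]
eef_rot: [-3.141, 0.001, 0.187]
wrist_force: [-5.6, -1.4, -1.0]
finger_gap: 0.6
finger_force: 2.9
```

The force is rising at the hard stop, so the lever is home. I'll back off, rise and check.

```bash
python3 -m creep '{"slide":[[-0.98,-0.19,0],[-2.95,-0.56,0],[-2.95,-0.56,0],[-2.95,-0.56,2],[0,0,4],[0,0,0],[0,0,0]],"turn":[0,0,0,0,0,0,0],"claw":[0,0,0,0,0,0,0]}'
python3 -c "
from h import *
look('z')
d={}
for q in ['spray_bottle_mid','mixing_bowl_mid','jaw_model_mid','compound_bar_mid','bur_block_mid','wax_knife_mid']:
    im,dd=manip.camera('side')
    for r in manip.cut_out(q,'side')[:1]: print(q,np.round(r['position']))
"
```

```text
clock: 14.42
eef_pos: [510.3, 38.1, 444.3]
eef_rot: [3.142, -0.001, 0.187]
wrist_force: [-0.3, 0.3, -0.5]
finger_gap: 0.3
finger_force: 0.0
tool -71.6 -44.2 444.3 F [-0.3  0.3 -0.5] 14.425
scene 0.8 top fore/left [ 53.  -49.1 197.1] range [ 37. -62. 171.] [ 67. -37. 202.]
side 0.84 top fore/left [ 51.7 -38.9 197.4] range [ 34. -54. 169.] [ 65. -24. 202.]
wrist 0.94 top fore/left [ 51.5 -46.9 198.9] range [ 34. -61. 171.] [ 63. -28. 203.]
spray_bottle_mid [218. 234.]
mixing_bowl_mid [205. 297.]
jaw_model_mid [266. 313.]
compound_bar_mid [330. 280.]
bur_block_mid [266. 355.]
wax_knife_mid [240. 214.]
```

View pics/z_wrist.png

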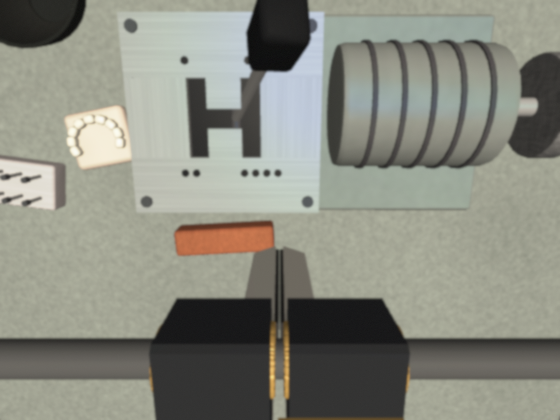

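The wrist view shows the rod at the forward end of the right leg (knob near (280, 35)), and every bystander looks unmoved. I'll give it one more gentle nudge to be sure it is fully home.

```bash
python3 -m creep '{"slide":[[0,0,-4],[2.95,0.56,-2],[2.95,0.56,0],[2.95,0.56,0],[0.69,0.13,0],[0.2,0.04,0],[0.1,0.02,0],[0,0,0]],"turn":[0,0,0,0,0,0,0,0],"claw":[0,0,0,0,0,0,0,0]}';  python3 -m creep '{"slide":[[0.1,0.02,0],[0.05,0.01,0],[0,0,0]],"turn":[0,0,0],"claw":[0,0,0]}'
```

```text
clock: 16.32
eef_pos: [608.4, 56.7, 384.6]
eef_rot: [-3.142, 0.001, 0.187]
wrist_force: [-5.1, -0.9, -1.6]
finger_gap: 0.6
finger_force: 2.2
clock: 16.7
eef_pos: [609.8, 56.9, 384.3]
eef_rot: [-3.141, 0.003, 0.187]
wrist_force: [-9.1, -1.6, -0.9]
finger_gap: 0.6
finger_force: 4.5
```

```bash
python3 -m creep '{"slide":[[-0.98,-0.19,0],[-2.95,-0.56,0],[-2.95,-0.56,0],[-2.95,-0.56,2],[0,0,4],[0,0,0],[0,0,0]],"turn":[0,0,0,0,0,0,0],"claw":[0,0,0,0,0,0,0]}'
python3 -c "
from h import *
look('y')
print(manip.sign_off())"
```

```text
clock: 17.58
eef_pos: [511.8, 38.4, 444.4]
eef_rot: [3.142, -0.001, 0.187]
wrist_force: [-0.5, -0.4, -0.2]
finger_gap: 0.4
finger_force: 0.0
tool -70.1 -44.2 444.4 F [-0.5 -0.4 -0.2] 17.575
scene 0.51 top fore/left [ 53.4 -49.6 196.7] range [ 37. -62. 170.] [ 68. -37. 201.]
side 0.58 top fore/left [ 51.4 -38.3 198.1] range [ 34. -51. 169.] [ 64. -23. 202.]
wrist 0.83 top fore/left [ 52.6 -46.8 198.7] range [ 34. -61. 171.] [ 65. -28. 203.]
the job is handed in; nothing more can be done
None
```

The lever was pushed against the forward stop in third gear with no more than about 9 N at the wrist, the bystanders showed no movement beyond a few pixels, and the job was handed in at about 18 s; no verdict came back.

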